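Refit the hob knob and hold it pressed in

ROBOT

A 6-joint arm with a two-finger parallel gripper is mounted at the origin on the work surface. World frame = base frame: x ahead of the robot, y to its left, z up, the work surface at z = 0. Lengths are in m, angles in degrees, forces in N, time in s.
With the tool pointing down it reaches from about 0.325 to 0.9 m from the base axis. Payload 6.1 kg.
Tool frame: the origin (TCP) lies midway between the tips of the shut fingers; the grasp point (between the pads) lies 19 mm behind it; z points along the fingers, y is the line along which they close (so a half turn about z gives the same grasp; the last joint's range is limited). The gripper opens to 85 mm and grips with 20 to 120 N. Pads are 22 mm wide; open, the fingers measure 114 mm over their backs; the gripper's body (76 mm by 85 mm) begins 54 mm behind the grasp point. The pads swing forward as they close: fully open they stand 13 mm farther back than shut.
Start: joints at [-74.548, 12.628, 87.462, -0, 79.91, -7.225], TCP at [0.241, -0.577, 0.231] pointing down, gripper open.
Joint ranges: [-170.65, 170.65], [-52.31, 119.04], [5.05, 147.46], [-71.25, 251.25], [11.57, 151.72], [-153.62, 153.62]. Speed limits (degrees/s): [147.25, 147.25, 172.46, 180, 180, 180].

INTERFACE

Orientations are given as a 3x3 rotation matrix whose columns are the frame's x, y, z axes.
In Python, from station import manip gives the robot as it stands.
- The arm moves only by the tool apply_moves, never from a script. Its argument "deltas" is text: rows parted by semicolons, each of 4 numbers parted by spaces: the shift along the world's x, y, z in mm, then the turn about the world's z in degrees. In form: tx ty tz yaw; .... A call has exactly 8 rows; each row is the pose to reach, as a shift and turn from the pose commanded when the call began; what a row does not reach only later rows make up. A row lasts 1/12 s, in which the tool goes at most 41.7 mm and 7.16 degrees, less where a joint would pass 70% of its speed; a pose out of reach is approached as far as the arm can. A call with a gripper value outside its range is refused whole. "fingers" is the closure, from 0 (fully open) to 1 (shut), set as the call begins (left out, the last holds). The fingers move at their own pace and stop on an object; the grip force is fixed at half the most. Time passes only in rows, so rows that repeat a pose let the fingers close, or fill a call up. It gives the time, the measured TCP pose, the force, the opening and the grip force at its end, in the units of the state.
- manip.get_state(): the state, without advancing time (a new reading comes with each control period).
- manip.get_image(name): name is "scene" or "top" or "wrist"; returns the picture (400x640x3 uint8, red, green, blue); there is no depth.
- manip.calibration(name): a dict with "K" (3x3 intrinsics, pixels), "dist" ([k1, k2, p1, p2, k3] as OpenCV has them; the pictures are not rectified), "rvec" (rotation vector, rad) and "tvec" (3), from world to camera coordinates, as OpenCV has them. Camera axes: x right, y down, z forward; pixel columns grow to the right and rows downward; lengths in m; the calibration is good to about 2 mm. A picture is of the moment at which its call begins: read the wrist's pose just before it. calibration takes no time and is no camera call; for the wrist camera it gives the pose at the moment of the call.
- manip.sign_off(): hands the job in; it is judged then, once.
The state is a dict: "time": time; "joint_pos": joint angles; "qd": joint speeds; "tau": joint torques, N m; "ee_pos": TCP position; "ee_rot": TCP orientation; "contact_force": force on the tool from outside, world axes, zero at the start; "moment": the same for the moment, N m; "finger_gap": finger opening in m; "grasp_force": force on a finger pad.
Only numpy, scipy, OpenCV 4.12 (cv2) and the standard library are available. Lean on these libraries where they do the work, as an engineer would, in place of code of your own. Each camera call takes 0.05 s, during which the arm holds its last target. There are 200 camera calls.

TASK

The control knob of the portable gas hob has been off for washing and lies on the wooden board. Pick it up, turn it so that the flat in its bore matches the flat of the D-shaped shaft on the hob, push it fully home on the shaft, then press knob and shaft all the way down against the spring, as you would to light the burner. Finish while still holding the knob pressed down - do not let go - and leave all the other things on the counter where they are.

Things in the scene. Friction and masses are not known exactly. Their poses are not given: they have to be found in the camera images.
- knob: black plastic hob knob, 60 g, upright (bore down) on the board. Round skirt 40 mm across, 20 mm high; on it a straight grip bar 12 mm wide, 20 to 46 mm above the underside. The bar's blunt end is 18 mm from the axis; from 12 mm out the other end narrows to a pointed nose 27 mm from the axis, overhanging the skirt. Origin: centre of the underside; x along the bar to the pointed nose, z up.
- knob_seat (a point): centre of the roof of the D-shaped blind bore in the knob's underside, 16 mm up on the axis; axes as the knob's; meets the shaft's tip when fully home. Bore: 16 mm deep, 14 mm across the round part, flat 3.5 mm from the axis on the +x (nose) side, mouth flared 2 mm. Loose fit: 1 mm all round, about 10 degrees in yaw; goes on one way round only.
- shaft: bare upright steel D-shaft on the hob's top deck, on the robot's side of the burner, a black disc 38 mm across at its foot. 12 mm in diameter, 25 mm above the deck, flat 2.5 mm from the axis, tip bevelled 2 mm. Origin: centre of the tip; x points out of the flat (the knob's nose must point this way), z up. Turns stiffly about its axis (0.05 N m) and sinks when pressed (see stem).
- stem (a joint): how far the shaft is pressed down, m: 0 = up, 0.006 = all the way down. A spring pushes it up with 4 N at the start of the travel and 10 N at the end; beyond that it is a hard stop.
- hob: portable single-burner gas hob, fixed: steel case 340 (x) by 300 (y) by 75 mm high, origin centre of the underside. The shaft stands at x = -125 mm, y = 0 in its frame. The dark pan support covers x from -70 to +160 mm and y within 115 mm, up to 40 mm above the deck.
- board: square acacia board, fixed, 280 by 280 by 22 mm, origin centre of the underside; the knob and a teaspoon lie on it.
- spoon: bystander: steel spoon 170 mm long lying across the far part of the board.
- teacup: bystander: white ceramic teacup with a handle, 86 mm across, 62 mm high, origin centre of the foot.
- rolling_pin: bystander: steel rolling pin 420 mm long, 48 mm thick, lying at the left side of the counter, origin under its middle.
- jar: bystander: glass clip-lid jar, 92 mm across, 137 mm high, origin centre of the foot.
- dispenser: bystander: clear plastic soap dispenser with a white push pump, 66 mm across, 166 mm high, origin centre of the foot.
- sieve: bystander: orange plastic sieve, 150 mm across, 48 mm high, 110 mm handle, origin under the bowl.
- spice_jar: bystander: small spice jar, 48 mm across, 90 mm high, origin centre of the foot.
Not all that is in view belongs to the job. What is meant by the knob is not blue or turquoise, and is the smaller of those in its own colour.

How it is judged (in metres and radians):
On the way, in this order (a step that is already met when the one before it is completed fails the run):
1. the knob is lifted clear of the board in the gripper (height (world z) of knob above 0.045 m and contact force between knob and the fingers above 1 N and contact force between knob and board below 0.1 N), for 0.1 s.
2. the knob is on the shaft, flat to flat, fully home (z of knob_seat in the frame of shaft below 0.003 m and horizontal distance between knob_seat and shaft below 0.003 m and angle between the x axis of knob and the x axis of shaft, either way round below 0.3 rad and angle between the z axis of knob and the z axis of shaft, either way round below 0.12 rad), for 0.1 s.
At the end, for the whole second after the job is handed in: Knob fully home on the shaft (bore roof within 3 mm of the tip, within 3 mm of the axis, flats within 0.3 rad, upright within 0.12 rad), at rest and held down by the gripper: shaft at least 4.5 of its 6 mm down, over 4 N on the shaft and over 3 N from the fingers (all of step 2 and value of joint stem above 0.0045 m and contact force between knob and shaft above 4 N and contact force between the fingers and knob above 3 N and linear speed of knob below 0.01 m/s); the arm keeps its last pose, push and grip.
It fails at once if a bystander is displaced by more than 30 mm (distance of any of spoon, teacup, rolling_pin, jar, dispenser, sieve, spice_jar from where it was at the start of the episode above 0.03 m).
It also fails if it takes over 38 s, if anything falls off the work surface, if the arm or the gripper's body presses on something with over 40 N, if the wrist force passes 120 N, or if a joint passes its speed limit or range.

## Working session

There is one attempt and no reset: what is moved stays moved. The work goes in short steps, Python scripts to look and compute and a tool call to move; the robot and the scene stay as the last step left them, time stands still between calls to the robot, and variables do not carry over. Pictures are saved under pics/ and viewed, at most 10 in all, crops included, and the job is handed in when it is done.

Besides the shell and the picture viewer there is one more tool, called after ">>>" as name(argument=value, ...), one argument or row to a line, values as JSON. apply_moves: Moves the arm, as the interface text tells. Its arguments: {"type":"object","properties":{"deltas":{"type":"string"},"fingers":{"type":"number"}},"required":["deltas"]}

```bash
mkdir -p pics; ls; python3 - <<'E'
from station import manip
import cv2,json
for n in ("scene","top"):
    cv2.imwrite(f"pics/{n}0.png",manip.get_image(n)[:,:,::-1])
    c=manip.calibration(n);print(n,c)
print(manip.get_state())
E
```

```text
pics
scene {'K': array([[455.12754734,   0.        , 322.84163197],
       [  0.        , 455.12754734, 201.34656089],
       [  0.        ,   0.        ,   1.        ]]), 'dist': array([-0.04725024,  0.        ,  0.        ,  0.        ,  0.        ]), 'rvec': array([ 1.65145107,  1.66405202, -0.84146957]), 'tvec': array([-0.00283272, -0.24154565,  2.12921408])}
top {'K': array([[433.19575507,   0.        , 317.70557856],
       [  0.        , 433.19575507, 197.16234391],
       [  0.        ,   0.        ,   1.        ]]), 'dist': array([-0.10645948,  0.        ,  0.        ,  0.        ,  0.        ]), 'rvec': array([ 2.16713383, -2.12517884,  0.17334914]), 'tvec': array([-0.02897257,  0.52811221,  1.40093176])}
{'time': 0.1, 'joint_pos': array([-7.45477226e+01,  1.26732166e+01,  8.75179959e+01, -4.05792408e-05,
        7.99110528e+01, -7.22201702e+00]), 'qd': array([-0.03413287, -0.13676534, -0.27004676,  0.06447111,  0.02741639,
       -0.04990192]), 'tau': array([ 1.38038278e-03, -4.98245823e+01, -3.90546334e+01, -1.05896690e-04,
        5.73859754e-03, -5.26409892e-06]), 'ee_pos': array([ 0.24081349, -0.57615774,  0.2302929 ]), 'ee_rot': array([[ 9.22711138e-01,  3.85491803e-01, -4.76223959e-04],
       [ 3.85492032e-01, -9.22709561e-01,  1.72016187e-03],
       [ 2.23691899e-04, -1.77079305e-03, -9.99998407e-01]]), 'contact_force': array([ 1.00837119, -0.52123987, -0.48215402]), 'moment': array([ 0.02885516, -0.01863397,  0.01527077]), 'grasp_force': 0.0, 'finger_gap': 0.08574362710251537}
```

View pics/scene0.png

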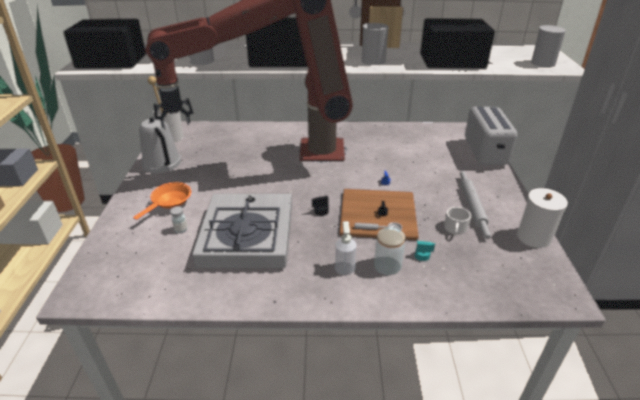

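View pics/top0.png

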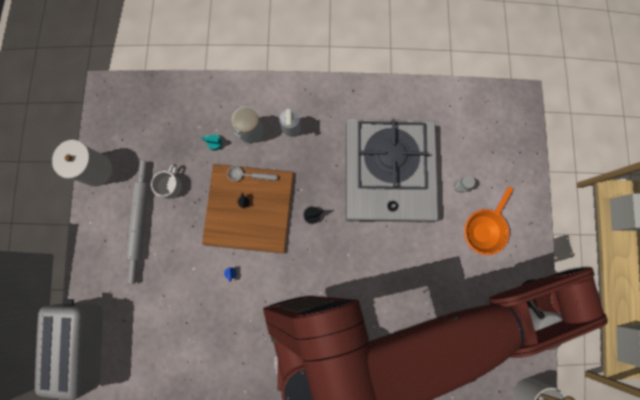

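Candidates in the top view: black on the board (244,200), a larger black one on the counter (313,215), blue (231,273) and turquoise (213,142). The black one on the board fits: it is black, the smaller of the two, and on the board. I'll confirm it in an enlarged crop.

```bash
cat > h.py <<'E'
from station import manip
import cv2,numpy as np
def ray(n,uv,z,c=None):
    "pixel -> world point on plane z"
    c=c or manip.calibration(n)
    R=cv2.Rodrigues(c['rvec'])[0];t=c['tvec']
    p=cv2.undistortPoints(np.array([[uv]],float),c['K'],c['dist'])[0,0]
    d=R.T@np.array([*p,1]);o=-R.T@t
    return o+d*(z-o[2])/d[2]
def proj(n,X,c=None):
    c=c or manip.calibration(n)
    return cv2.projectPoints(np.array(X,float).reshape(-1,1,3),c['rvec'],c['tvec'],c['K'],c['dist'])[0][:,0]
E
python3 - <<'E'
from h import *
im=cv2.imread('pics/top0.png')
f=lambda u,v,w,h,s:cv2.resize(im[v-h:v+h,u-w:u+w],None,fx=s,fy=s,interpolation=cv2.INTER_CUBIC)
a=f(275,205,50,25,8)   # u 225-325, v 180-230
b=f(393,200,50,25,8)   # u 343-443, v 175-225
cv2.imwrite('pics/crop.png',cv2.resize(np.vstack([a,b]),(600,600)) if 0 else np.vstack([a,b])[:600])
cv2.imwrite('pics/crop.png',np.vstack([f(275,205,50,18,8),f(393,205,50,18,8)]))
for n,uv,z in [('knob',(244,200),.068),('shaft',(393,206),.1),('c1',(347,121),.075),('c2',(436,121),.075),('c3',(347,220),.075),('c4',(438,220),.075)]: print(n,ray('top',uv,z))
E
```

```text
knob [0.51007933 0.2219189  0.068     ]
shaft [ 0.4957639  -0.25922196  0.1       ]
c1 [ 0.78351012 -0.11172351  0.075     ]
c2 [ 0.79231167 -0.41403101  0.075     ]
c3 [ 0.45068346 -0.11425163  0.075     ]
c4 [ 0.45598189 -0.41163772  0.075     ]
```

View pics/crop.png

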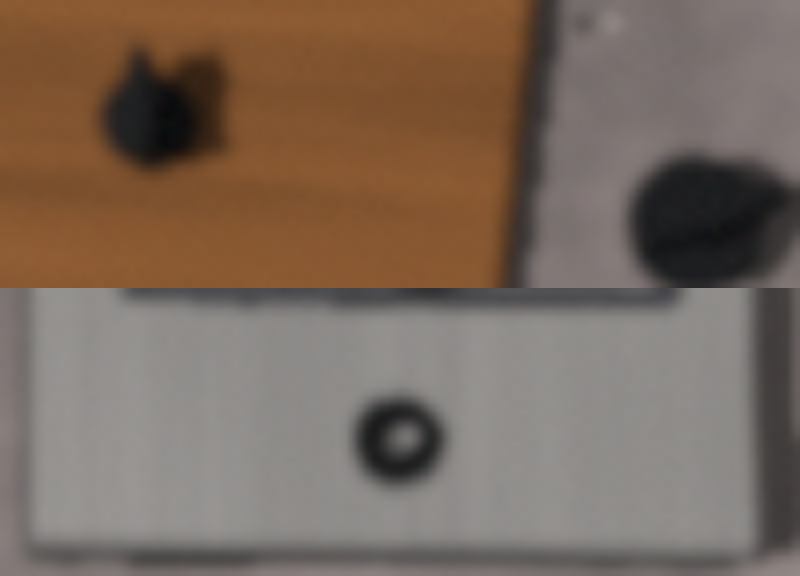

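The crop shows the board knob (150,120) is clearly smaller than the counter one (695,220), and its nose points up, so it is confirmed. The shaft is at crop (400,440). Next I'll plan a wrist look at the shaft and then the knob.

```bash
python3 - <<'E'
from h import *
s=manip.get_state();c=manip.calibration('wrist')
R=cv2.Rodrigues(c['rvec'])[0];o=-R.T@c['tvec'];E=s['ee_rot']
print('cam in tool',E.T@(o-s['ee_pos']),'\naxes in tool\n',E.T@R.T,c['K'],c['dist'])
E
```

```text
cam in tool [ 0.0659647   0.00085964 -0.14315214] 
axes in tool
 [[-1.76339151e-04 -9.64375153e-01 -2.64538338e-01]
 [ 9.99999910e-01 -6.82891815e-05 -4.17643604e-04]
 [ 3.84700008e-04 -2.64538388e-01  9.64375079e-01]] [[318.52494422   0.         324.60967949]
 [  0.         318.52494422 200.42445954]
 [  0.           0.           1.        ]] [-0.06287057  0.          0.          0.          0.        ]
```

>>> apply_moves(
  deltas="20 25 0 -2.8; 44 55 0 -5.6; 68 85 0 -8.5; 92 115 0 -11.4; 116 145 0 -14.2; 140 175 0 -17; 164 205 0 -20; 188 235 0 -22.7",
  fingers=0,
)

```text
time: 0.77
ee_pos: [0.4296, -0.3398, 0.2309]
ee_rot: [[1.0, -0.003, -0.0], [-0.003, -1.0, 0.0], [-0.0, -0.0, -1.0]]
contact_force: [0.6, -1.3, -0.1]
finger_gap: 0.0856
grasp_force: 0.0
```

>>> apply_moves(
  deltas="20 25 -12 0; 40 50 -28 0; 58 72 -45 0; 66 81 -60 0; 67 82 -65 0; 67 82 -65 0; 67 82 -65 0; 67 82 -65 0",
)

```text
time: 1.43
ee_pos: [0.4958, -0.2611, 0.1674]
ee_rot: [[1.0, -0.002, 0.001], [-0.002, -1.0, -0.001], [0.001, 0.001, -1.0]]
contact_force: [-0.5, -1.0, -0.4]
finger_gap: 0.0852
grasp_force: 0.0
```

```bash
python3 - <<'E'
from h import *
c=manip.calibration('wrist');s=manip.get_state()
im=manip.get_image('wrist')[:,:,::-1].copy();cv2.imwrite('pics/w1.png',im)
import pickle;pickle.dump(c,open('w1.pkl','wb'))
print(s['time'],s['ee_pos'],np.degrees(np.arctan2(s['ee_rot'][1,0],s['ee_rot'][0,0])),s['contact_force'])
p=proj('wrist',[[.4958,-.2592,.1]],c)[0];print(p)
u,v=p.astype(int)
cv2.imwrite('pics/w1c.png',np.hstack([cv2.resize(im[v-50:v+50,u-50:u+50],(600,600),interpolation=cv2.INTER_CUBIC)]))
E
```

```text
1.4333 [ 0.49584561 -0.26106128  0.16736305] -0.09317776909539201 [-0.46528482 -1.00381887 -0.42649665]
[320.24434134 212.55203755]
```

View pics/w1c.png

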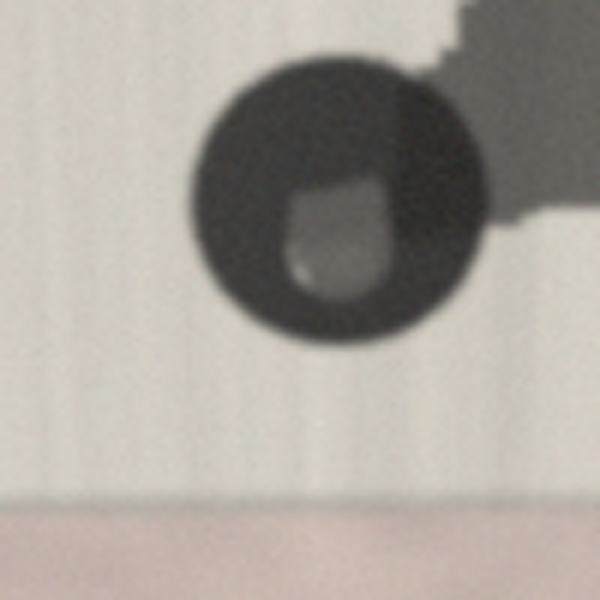

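The wrist crop shows the disc centred at (339,200). The straight flat edge runs from (288,192) to (385,178) and faces up (world +x), tilted slightly left. I'll fit a model to it and start moving to the knob.

```bash
python3 - <<'E'
from h import *
import pickle
c=pickle.load(open('w1.pkl','rb'))
im=cv2.imread('pics/w1.png');u0,v0=270,162
cr=lambda x,y:(u0+(x+.5)/6-.5,v0+(y+.5)/6-.5)
for z in(.075,.078): 
  a,b=[ray('',cr(*q),z,c) for q in((288,192),(385,178))]
  d=a-b;print('disc',z,ray('',cr(339,200),z,c),'edge mid',(a+b)/2,'normal yaw',np.degrees(np.arctan2(-d[0],d[1])),np.linalg.norm(d))
  print('width',[ray('',cr(*q),z,c) for q in((193,200),(486,200))])
# fit by silhouette: mask of shaft (brighter than disc) vs convex hull of model
g=cv2.GaussianBlur(im[:,:,1],(0,0),.7)
roi=cv2.resize(g[v0:v0+100,u0:u0+100],(600,600),interpolation=cv2.INTER_CUBIC)
mask=np.zeros_like(roi);sub=roi[165:310,275:398];t,_=cv2.threshold(sub,0,255,cv2.THRESH_OTSU)
mask[165:310,275:398]=(sub>t)*255;print('otsu',t)
from scipy.optimize import minimize
def model(p):
    x,y,w=p;w=np.radians(w);P=[]
    for z,r,f in((.077,6,2.5),(.098,6,2.5),(.1,4.5,1.5)):
        for a in np.radians(np.arange(0,360,3)):
            q=np.array([min(r*np.cos(a),f),r*np.sin(a)])/1000
            P.append([x+q[0]*np.cos(w)-q[1]*np.sin(w),y+q[0]*np.sin(w)+q[1]*np.cos(w),z])
    uv=(proj('',P,c)-[u0,v0]+.5)*6-.5
    m=np.zeros_like(mask);cv2.fillConvexPoly(m,cv2.convexHull(np.round(uv*16).astype(np.int32)),255,shift=4);return m
f=lambda p:np.mean(model(p)!=mask)
best=min((minimize(f,[.4958,-.262,w],method='Nelder-Mead',options=dict(initial_simplex=[[.4958,-.262,w],[.499,-.262,w],[.4958,-.259,w],[.4958,-.262,w+8]],xatol=1e-5)) for w in(0,8,16)),key=lambda r:r.fun)
print(best.x,best.fun,mask.mean()/255)
for dw in(-12,-8,-4,4,8,12):print(dw,f(best.x+[0,0,dw]))
# edge of board/hob: hob yaw check
E
```

```text
disc 0.075 [ 0.50202347 -0.26338673  0.075     ] edge mid [ 0.50398814 -0.26306501  0.075     ] normal yaw 8.330571957160672 0.012445846962673538
width [array([ 0.5020654 , -0.24481185,  0.075     ]), array([ 0.50198445, -0.28209456,  0.075     ])]
disc 0.078 [ 0.50278805 -0.26337071  0.078     ] edge mid [ 0.50472771 -0.26305308  0.078     ] normal yaw 8.330571957160368 0.012287363304774675
width [array([ 0.50282945, -0.24503235,  0.078     ]), array([ 0.50274953, -0.28184031,  0.078     ])]
otsu 78.0
[ 0.50165407 -0.26292662 14.96860074] 0.0018416666666666666 0.02786111111111111
-12 0.0023277777777777776
-8 0.0020166666666666666
-4 0.0018194444444444445
4 0.002075
8 0.002361111111111111
12 0.002563888888888889
```

>>> apply_moves(
  deltas="0 24 6 0; 0 58 20 0; 0 98 30 0; 0 139 33 0; 0 180 33 0; 0 221 33 0; 0 262 33 0; 2 303 33 0",
)

```text
time: 2.15
ee_pos: [0.4981, 0.0441, 0.2008]
ee_rot: [[1.0, -0.002, 0.003], [-0.002, -1.0, -0.0], [0.003, 0.0, -1.0]]
contact_force: [0.9, -0.1, 0.0]
finger_gap: 0.0853
grasp_force: 0.0
```

>>> apply_moves(
  deltas="3 41 -10 0; 5 82 -22 0; 7 120 -34 0; 9 150 -46 0; 12 175 -54 0; 12 183 -56 0; 12 183 -56 0; 12 183 -56 0",
)

```text
time: 2.82
ee_pos: [0.5105, 0.2255, 0.1441]
ee_rot: [[1.0, -0.0, 0.001], [-0.0, -1.0, -0.0], [0.001, 0.0, -1.0]]
contact_force: [0.3, -0.0, -0.5]
finger_gap: 0.0851
grasp_force: 0.0
```

```bash
python3 - <<'E'
from h import *
c=manip.calibration('wrist');s=manip.get_state()
im=manip.get_image('wrist')[:,:,::-1].copy();cv2.imwrite('pics/w2.png',im)
import pickle;pickle.dump(c,open('w2.pkl','wb'))
print(s['time'],s['ee_pos'],s['ee_rot'])
p=proj('wrist',[[.51,.222,.05]],c)[0];print(p)
u,v=p.astype(int);print(u-60,v-60)
cv2.imwrite('pics/w2c.png',cv2.resize(im[v-60:v+60,u-60:u+60],(600,600),interpolation=cv2.INTER_CUBIC))
E
```

```text
2.8167 [0.51054108 0.22549637 0.14405695] [[ 9.99999532e-01 -3.96242349e-04  8.82331417e-04]
 [-3.95884181e-04 -9.99999839e-01 -4.06071008e-04]
 [ 8.82492177e-04  4.05721517e-04 -9.99999528e-01]]
[327.70449319 202.76529384]
267 142
```

View pics/w2c.png

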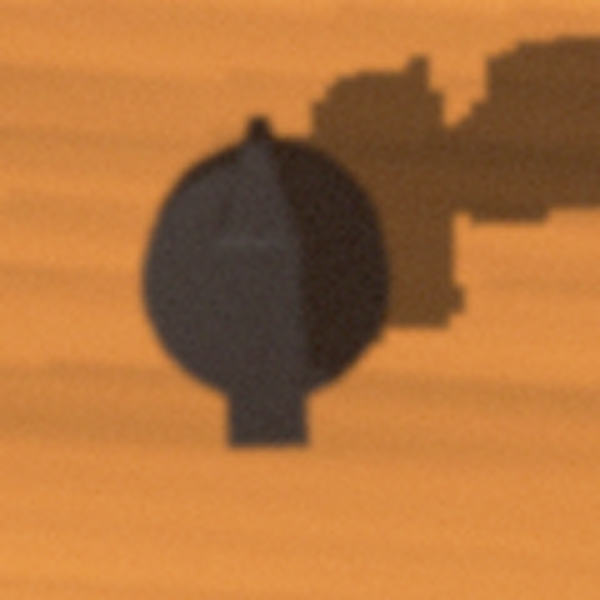

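The knob's skirt is centred near (265,265), with the nose tip at (259,120) and the blunt end at (268,445). I'll fit its silhouette.

```bash
python3 - <<'E'
from h import *
import pickle
from scipy.optimize import minimize
c=pickle.load(open('w2.pkl','rb'))
im=cv2.imread('pics/w2.png');u0,v0=267,142
roi=cv2.resize(im[v0:v0+120,u0:u0+120,2],(600,600),interpolation=cv2.INTER_CUBIC)
m0=(roi<85).astype(np.uint8)
n,l,st,_=cv2.connectedComponentsWithStats(m0);k=l[265,265];mask=(l==k)*np.uint8(255)
print(st[k])
def model(p):
    x,y,w=p;w=np.radians(w);m=np.zeros_like(mask)
    a=np.radians(np.arange(0,360,5))
    sk=[[20*np.cos(t),20*np.sin(t),z] for t in a for z in(0,20)]
    bar=[[q[0],q[1],z] for q in((-18,-6),(-18,6),(12,6),(12,-6),(27,0)) for z in(20,46)]
    for P in(sk,bar):
        P=np.array(P)/1000
        W=np.c_[x+P[:,0]*np.cos(w)-P[:,1]*np.sin(w),y+P[:,0]*np.sin(w)+P[:,1]*np.cos(w),P[:,2]+.022]
        uv=(proj('',W,c)-[u0,v0]+.5)*5-.5
        cv2.fillConvexPoly(m,cv2.convexHull(np.round(uv*16).astype(np.int32)),255,shift=4)
    return m
f=lambda p:np.mean(model(p)!=mask)
r=min((minimize(f,[.51,.222,w],method='Nelder-Mead',options=dict(initial_simplex=[[.51,.222,w],[.515,.222,w],[.51,.227,w],[.51,.222,w+8]],xatol=1e-5)) for w in(-5,0,6)),key=lambda r:r.fun)
print(r.x,r.fun,mask.mean()/255,[f(r.x+[0,0,d]) for d in(-6,-3,3,6)])
b=cv2.resize(im[v0:v0+120,u0:u0+120],(600,600));cs,_=cv2.findContours(model(r.x),cv2.RETR_EXTERNAL,1);cv2.drawContours(b,cs,-1,(0,255,0),1)
cs,_=cv2.findContours(mask,cv2.RETR_EXTERNAL,1);cv2.drawContours(b,cs,-1,(0,0,255),1);cv2.imwrite('pics/fit.png',b)
E
```

```text
[  148   121   244   321 52263]
[0.51221892 0.22807343 2.84510996] 0.012211111111111112 0.145175 [np.float64(0.013333333333333334), np.float64(0.01291388888888889), np.float64(0.013177777777777778), np.float64(0.014911111111111111)]
```

View pics/fit.png

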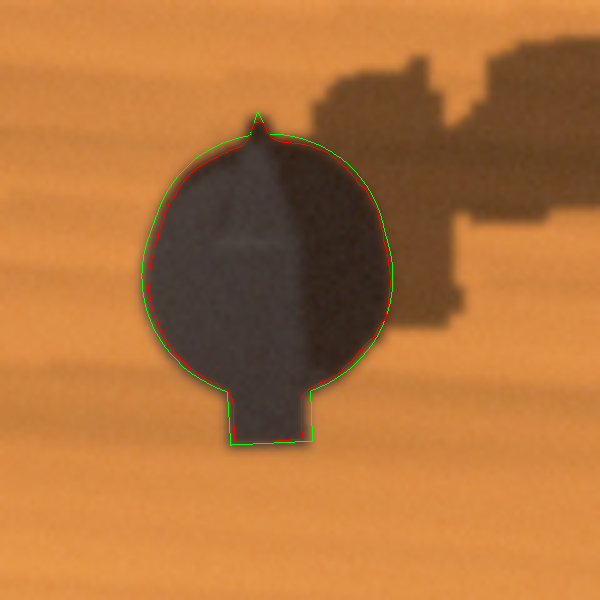

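The fit is good: knob at (0.5122, 0.2281), yaw about 3°. Descending to grip the bar.

>>> apply_moves(
  deltas="2 2.5 -20 3; 2 2.5 -45 3; 2 2.5 -70 3; 2 2.5 -88 3; 2 2.5 -98 3; 2 2.5 -98 3; 2 2.5 -98 3; 2 2.5 -98 3",
)

```text
time: 3.53
ee_pos: [0.5135, 0.2286, 0.0471]
ee_rot: [[0.999, 0.051, 0.003], [0.051, -0.999, 0.001], [0.003, -0.001, -1.0]]
contact_force: [0.6, -0.2, -0.0]
finger_gap: 0.0852
grasp_force: 0.0
```

>>> apply_moves(
  deltas="0 0 0 0; 0 0 0 0; 0 0 0 0; 0 0 0 0; 0 0 0 0; 0 0 0 0; 0 0 0 0; 0 0 0 0",
  fingers=1,
)

```text
time: 4.2
ee_pos: [0.5122, 0.229, 0.0456]
ee_rot: [[0.999, 0.052, 0.001], [0.052, -0.999, 0.0], [0.001, -0.0, -1.0]]
contact_force: [-1.5, 1.1, 2.3]
finger_gap: 0.0105
grasp_force: 59.1
```

>>> apply_moves(
  deltas="0 0 15 0; 0 0 45 0; 0 0 80 0; 0 -15 110 0; -1 -45 120 1; -2 -85 120 3; -3 -125 120 5; -4 -165 120 7",
)

```text
time: 4.87
ee_pos: [0.5076, 0.0626, 0.1655]
ee_rot: [[0.984, 0.176, 0.001], [0.176, -0.984, -0.0], [0.001, 0.0, -1.0]]
contact_force: [0.7, -0.6, -1.4]
finger_gap: 0.0108
grasp_force: 58.6
```

>>> apply_moves(
  deltas="-1 -40 0 0; -2 -80 0 0; -3 -120 0 0; -4 -160 0 0; -5 -200 0 0; -6 -240 0 0; -6 -280 0 0; -6 -310 0 0",
)

```text
time: 5.53
ee_pos: [0.5012, -0.2493, 0.1651]
ee_rot: [[0.985, 0.172, -0.0], [0.172, -0.985, -0.001], [-0.0, 0.001, -1.0]]
contact_force: [0.1, 1.1, -0.6]
finger_gap: 0.0108
grasp_force: 58.7
```

>>> apply_moves(
  deltas="0 -12 -3 0; 0 -17 -8 0; 0 -17 -13 0; 0 -17 -13 0; 0 -17 -13 0; 0 -17 -13 0; 0 -17 -13 0; 0 -17 -13 0",
)

```text
time: 6.2
ee_pos: [0.5024, -0.2624, 0.1527]
ee_rot: [[0.985, 0.175, 0.001], [0.175, -0.985, -0.0], [0.001, 0.0, -1.0]]
contact_force: [-0.1, -0.4, -0.8]
finger_gap: 0.0111
grasp_force: 58.7
```

```bash
python3 - <<'E'
from h import *
c=manip.calibration('wrist');s=manip.get_state()
im=manip.get_image('wrist')[:,:,::-1].copy();cv2.imwrite('pics/w3.png',im)
import pickle;pickle.dump(c,open('w3.pkl','wb'))
print(s['time'],s['ee_pos'],np.degrees(np.arctan2(s['ee_rot'][1,0],s['ee_rot'][0,0])),s['finger_gap'],s['contact_force'])
E
```

```text
6.2 [ 0.50237238 -0.26241053  0.15270028] 10.053313201419098 0.011142818317009463 [-0.14344516 -0.3952262  -0.83920519]
```

View pics/w3.png

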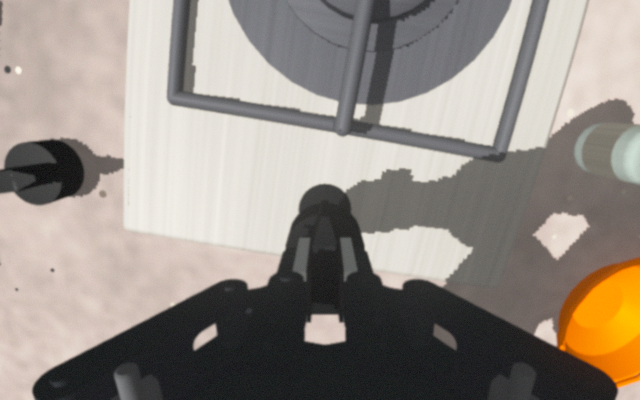

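The knob is held upright, with its nose in line with the tool above the shaft disc (325,207). I'll start the insertion gently.

>>> apply_moves(
  deltas="0 -0.5 -8 0; 0 -0.5 -18 0; 0 -0.5 -25 0; 0 -0.5 -28 0; 0 -0.5 -30 0; 0 -0.5 -32 0; 0 -0.5 -34 0; 0 -0.5 -34 0",
)

```text
time: 6.92
ee_pos: [0.5019, -0.2636, 0.118]
ee_rot: [[0.985, 0.173, -0.0], [0.173, -0.985, 0.0], [-0.0, -0.0, -1.0]]
contact_force: [-0.2, 1.2, -1.2]
finger_gap: 0.0105
grasp_force: 58.7
```

>>> apply_moves(
  deltas="0 0 -2 0; 0 0 -4 0; 0 0 -6 0; 0 0 -8 0; 0 0 -9 0; 0 0 -10 0; 0 0 -10.5 0; 0 0 -10.5 0",
)

```text
time: 7.58
ee_pos: [0.5019, -0.2635, 0.1076]
ee_rot: [[0.985, 0.173, -0.0], [0.173, -0.985, 0.0], [-0.0, -0.0, -1.0]]
contact_force: [0.5, 2.1, -1.2]
finger_gap: 0.0109
grasp_force: 58.8
```

>>> apply_moves(
  deltas="0 0 -0.5 0; 0 0 -1 0; 0 0 -1.5 0; 0 0 -2 0; 0 0 -2.5 0; 0 0 -3 0; 0 0 -3 0; 0 0 -3 0",
)

```text
time: 8.25
ee_pos: [0.502, -0.2636, 0.105]
ee_rot: [[0.985, 0.173, 0.0], [0.173, -0.985, 0.0], [0.0, -0.0, -1.0]]
contact_force: [-1.6, 4.0, 4.6]
finger_gap: 0.011
grasp_force: 59.5
```

>>> apply_moves(
  deltas="0 0.4 -0.7 0; 0 0.5 -1.4 0; 0 0.5 -2.1 0; 0 0.5 -2.8 0; 0 0.5 -3.5 0; 0 0.5 -4 0; 0 0.5 -4 0; 0 0.5 -4 0",
)

```text
time: 8.92
ee_pos: [0.5021, -0.2636, 0.1016]
ee_rot: [[0.985, 0.173, 0.0], [0.173, -0.985, -0.001], [0.0, 0.001, -1.0]]
contact_force: [-3.7, 3.0, 7.6]
finger_gap: 0.0106
grasp_force: 59.9
```

>>> apply_moves(
  deltas="0 0.2 -0.3 0; 0 0.3 -0.6 0; 0 0.3 -0.9 0; 0 0.3 -1.2 0; 0 0.3 -1.5 0; 0 0.3 -1.8 0; 0 0.3 -2 0; 0 0.3 -2 0",
)

```text
time: 9.58
ee_pos: [0.5023, -0.2636, 0.1011]
ee_rot: [[0.985, 0.173, 0.001], [0.173, -0.985, -0.001], [0.0, 0.002, -1.0]]
contact_force: [-6.7, 4.8, 16.2]
finger_gap: 0.0109
grasp_force: 61.2
```

>>> apply_moves(
  deltas="0 0 0 0; 0 0 0 0; 0 0 0 0; 0 0 0 0; 0 0 0 0; 0 0 0 0; 0 0 0 0; 0 0 0 0",
)

```text
time: 10.25
ee_pos: [0.5023, -0.2636, 0.101]
ee_rot: [[0.985, 0.173, 0.001], [0.173, -0.985, -0.001], [0.0, 0.002, -1.0]]
contact_force: [-6.4, 4.8, 16.3]
finger_gap: 0.011
grasp_force: 61.2
```

```bash
python3 - <<'E'
from h import *
cv2.imwrite('pics/w4.png',manip.get_image('wrist')[100:300,220:420,::-1].repeat(3,0).repeat(3,1))
E
```

```text
(no output)
```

View pics/w4.png

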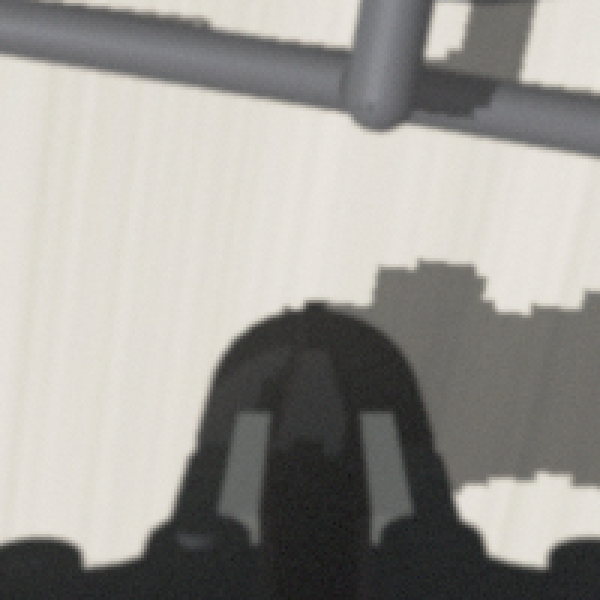

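The knob covers the disc with its skirt low on the deck and its nose straight ahead at (316,305). It is steady against the hard stop at 16 N, so I'm handing in.

```bash
python3 -c "
from station import manip
print(manip.sign_off())"
```

```text
the job is handed in; nothing more can be done
None
```

The knob is on the D-shaft with the flats matched and, by TCP height and force, pressed down to the hard stop; I handed the job in at about 10 s with the gripper still holding it at about 16 N, and the sign-off gave no verdict.

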